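# Slide a board carrier into the notch of the inspection track and latch it

## Task

On the inspection track, push the black carrier with the green circuit board along its rails with your fingertip until it drops into the notch in the middle and lies flat there, then push the red-pinned hold-down latch all the way round so that it points across the track over the carrier's edge. Slide it, do not lift it, keep off the circuit boards themselves, and leave the carrier with the blue board and everything else on the bench where they are.

Things in the scene. Friction and masses are not known exactly. Their poses are not given: they have to be found in the camera images.
- track: Fixed aluminium track, base plate 178 x 460 x 8 mm, turned up to 0.2 rad. Origin on the bench under the middle of the notch, between the rails; y along the rails, x across them towards the latch, z up. Each rail: ledge |x| 36 to 52 mm, top 30 mm above the bench; outside it a guide lip |x| 52 to 60 mm, 38 mm high. The channel between the ledges has its floor at 8 mm. Ends (|y| = 230 mm) open.
- notch (a point): Middle of the notch at its floor, 25 mm above the bench. For |y| under 57 mm of the track both ledges are milled 5 mm lower (yellow floor, red marks on the lips) between upright end walls: a 110 mm carrier fits in with 4 mm play and is stopped by the far wall. Pushed in, its leading edge dips first, its tail drops last.
- carrier_green: Loose black carrier with the GREEN board: 100 mm across the rails (x), 110 mm along them (y), 12 mm high, about 0.4 kg, 2 mm play to each lip, slides at 2 to 5 N. Origin: centre of its underside, axes as the track. It starts on the +y or the -y side, centre 120 to 155 mm from the middle of the notch, underside 30 mm above the bench; seated: underside 25 mm, top 37 mm above the bench.
- board_green: The green circuit board itself, 79 x 87 mm, sunk in its carrier 1.4 mm below the top of the 10 mm wide black rim; parts on it stand up to 8 mm above it (a white header 30 mm long near its -x edge is the tallest). Origin at the centre of its underside, 9 mm above the carrier's underside.
- carrier_blue: The other carrier, same size, with a BLUE circuit board, waiting on the rails on the other side of the notch (centre 120 to 155 mm from the notch's middle). Origin at the centre of its underside. It stays there.
- board_blue: The blue circuit board in the other carrier, like the green one. Origin at the centre of its underside.
- hold_down (a joint): Angle of the steel hold-down latch about its upright pivot, rad, anticlockwise from above: 0 = arm along the track, pointing to its +y; 1.571 (stop) = arm pointing to its -x, over the rim of the seated carrier. Starts at 0 to 0.35, needs about 1.5 N at the red pin, stays where left. Arm 44 x 12 mm at 39.5 to 46 mm above the bench: clears a seated carrier by 2.5 mm; one not dropped blocks it.
- latch_pin (a point): Top centre of the latch's upright red pin: 12 mm in diameter, 36 mm from the pivot, standing from 46 to 68 mm above the bench.
- latch_pivot (a point): The latch's pivot on the track, 85 mm from the track's centre line on the +x side, level with the middle of the notch, 38.5 mm above the bench (underside of the latch's hub, which is 12 mm high).
- multimeter: Yellow hand multimeter lying on its back, 85 x 175 x 43 mm high, on the robot's side of the track. Origin at the centre of its underside. Leave alone.
- mouse: Black computer mouse, 110 x 60 x 35 mm, on the robot's side of the track. Origin at the centre of its underside. Leave alone.
- flux_bottle: Blue bottle with steel cap, 48 mm in diameter, 100 mm high, on the far side of the track. Origin at the centre of its underside. Leave alone.
- solder_spool: Grey and steel solder spool standing on its flange, 60 mm in diameter, 46 mm high, on the far side of the track. Origin at the centre of its underside. Leave alone.
- screwdriver: Screwdriver, 150 mm long, lying along the near edge of the track. Leave alone.
- tip_cleaner: Black pot with brass wool, 60 mm in diameter, 50 mm high, past the track's +y end. Origin at the centre of its underside. Leave alone.
- parts_tray: Low grey tray with compartments, 110 x 70 x 22 mm, past the track's -y end. Origin at the centre of its underside. Leave alone.
Things that resemble listed ones, but are neither listed nor needed, are in the scene too. What is shaped like the carrier_green but orange or yellow is not meant.

How it is judged:
By the outcome, as a careful person would: the job done as asked, in the order asked, and still so for the second after the job is handed in, with the robot touching nothing.
It also fails if it takes over 51 s, if anything falls off the work surface, if the arm or the gripper's body presses on something with over 40 N, if the wrist force passes 120 N, or if a joint passes its speed limit or range.

## Robot

A 6-joint arm with a two-finger parallel gripper is mounted at the origin on the work surface. World frame = base frame: x ahead of the robot, y to its left, z up, the work surface at z = 0. Lengths are in m, angles in rad, forces in N, time in s.
With the tool pointing down it reaches from about 0.225 to 0.875 m from the base axis. Payload 3.4 kg.
Tool frame: the origin (TCP) lies at the very end of the fingers, on their centre line; the grasp point (between the pads) lies 19 mm behind it; z points along the fingers, y is the line along which they close (so a half turn about z gives the same grasp; the last joint's range is limited). The gripper opens to 85 mm and grips with 20 to 120 N. Pads are 22 mm wide; open, the fingers measure 114 mm over their backs; the gripper's body (76 mm by 85 mm) begins 54 mm behind the grasp point. The pads swing forward as they close: fully open they stand 13 mm farther back than shut.
Start: joints at [1.112, 0.276, 1.505, -0, 1.361, -0.121], TCP at [0.191, 0.543, 0.231] pointing down, gripper open.
Joint ranges: [-2.89, 2.89], [-0.75, 2.08], [0.22, 2.7], [-1.18, 4.32], [0.11, 2.71], [-2.7, 2.7]. Speed limits (rad/s): [2.57, 2.57, 3.14, 3.14, 3.14, 3.14].

## Interface

Orientations are given as a unit quaternion [w, x, y, z].
In Python, from rig import manip, get_image, camera_info gives the robot as it stands. The module is installed in compiled form; this text tells all that it offers.
- The arm moves only by the shell command python3 -m crank 'ROWS' [FORCE]. ROWS is a JSON object of lists of equal length, an entry for each row: "translation": the shift along the tool's x, y, z in mm, a list of three; "roll": the turn about the tool's z in rad; "fingers": the opening, from 0 (shut) to 1 (fully open). A call has 1 to 8 rows; each row shifts and turns the commanded pose from where the row before left it, along the tool's axes as they then stand; what a row does not reach is not made up. A row lasts 1/10 s, in which the tool goes at most 50 mm and 8.59 degrees, less where a joint would pass 70% of its speed; a pose out of reach is approached as far as the arm can. A call is refused whole if a number of a shift passes 50 or a number of a turn 0.15, either way. A call with a gripper value outside its range is refused whole. The fingers move at their own pace and stop on an object; FORCE is the grip in N (left out, the last holds). Time passes only in rows, so rows that do not move let the fingers close. It gives the time, the measured TCP pose, the force, the opening and the grip force at its end, in the units of the state.
- manip.get_state(): the state, without advancing time (a new reading comes with each control period).
- get_image(name): name is "side" or "top" or "wrist"; returns the picture (384x512x3 uint8, blue, green, red); there is no depth.
- camera_info(name): a dict with "mtx" (3x3 intrinsics, pixels), "rvec" (rotation vector, rad) and "tvec" (3), from world to camera coordinates, as OpenCV has them. Camera axes: x right, y down, z forward; pixel columns grow to the right and rows downward; lengths in m; the calibration is good to about 2 mm. A picture is of the moment at which its call begins: read the wrist's pose just before it. camera_info takes no time and is no camera call; for the wrist camera it gives the pose at the moment of the call.
- manip.sign_off(): hands the job in; it is judged then, once.
The state is a dict: "clock": time; "qpos": joint angles; "qd": joint speeds; "effort": joint torques, N m; "position": TCP position; "ee_rot": TCP orientation; "contact_force": force on the tool from outside, world axes, zero at the start; "moment": the same for the moment, N m; "width": finger opening in m; "gripper_force": force on a finger pad.
Only numpy, scipy, OpenCV 4.12 (cv2) and the standard library are available. Lean on these libraries where they do the work, as an engineer would, in place of code of your own. Each camera call takes 0.05 s, during which the arm holds its last target. There are 200 camera calls.

## Working session

There is one attempt and no reset: what is moved stays moved. The work goes in short steps, Python scripts to look and compute and a shell command to move; the robot and the scene stay as the last step left them, time stands still between calls to the robot, and variables do not carry over. Pictures are saved under pics/ and viewed, at most 10 in all, crops included, and the job is handed in when it is done.

```bash
mkdir -p pics; python3 - <<'E'
from rig import manip,get_image,camera_info
import cv2,numpy as np
a=get_image("top");b=get_image("side")
cv2.imwrite("pics/top.png",a);cv2.imwrite("pics/side.png",b)
for n in("top","side"):
    c=camera_info(n);R=cv2.Rodrigues(np.array(c["rvec"]))[0];print(n,c["mtx"],(-R.T@np.array(c["tvec"]).reshape(3)).round(3))
s=manip.get_state();print({k:np.round(s[k],3) for k in s})
E
```

```text
top [[352.51228125   0.         247.95619673]
 [  0.         352.51228125 190.05359037]
 [  0.           0.           1.        ]] [ 0.356 -0.059  1.124]
side [[385.45966247   0.         257.97081743]
 [  0.         385.45966247 190.6988031 ]
 [  0.           0.           1.        ]] [0.419 0.949 0.655]
{'clock': np.float64(0.1), 'qpos': array([ 1.112,  0.277,  1.506, -0.   ,  1.361, -0.121]), 'qd': array([ 0.   , -0.   , -0.   ,  0.   , -0.001, -0.   ]), 'effort': array([ 3.000e-03, -4.177e+01, -2.464e+01, -0.000e+00,  6.000e-03,
        0.000e+00]), 'position': array([0.19 , 0.542, 0.231]), 'ee_rot': array([-0.   ,  0.168,  0.986, -0.001]), 'contact_force': array([-0.034, -0.447,  0.585]), 'moment': array([-0.026,  0.002,  0.013]), 'gripper_force': np.float64(0.0), 'width': np.float64(0.085)}
```

View pics/top.png

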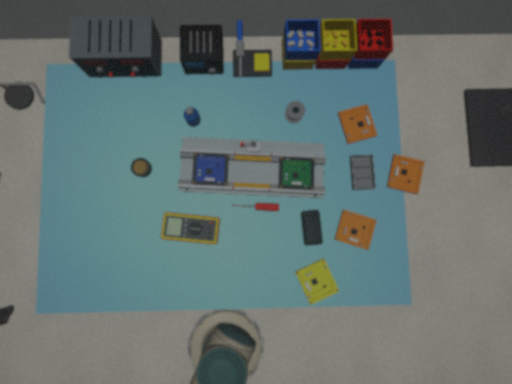

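View pics/side.png

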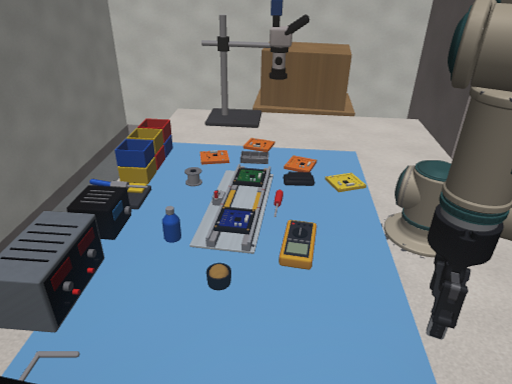

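The top view shows the track from about (180,140) to (325,195). The green carrier is at (297,173), the blue one at (210,169), and the red latch pin near (243,144). Look-alikes are the orange carriers at (357,124), (406,174) and (355,229), the yellow one at (317,281) and the blue one at (210,169). I choose the black one with the green board, on the track at (297,173), which is the -y side.

```bash
cat > h.py <<'E'
from rig import manip,get_image,camera_info
import cv2,numpy as np
def cam(n):
    c=camera_info(n);return np.array(c["mtx"]),cv2.Rodrigues(np.array(c["rvec"],float))[0],np.array(c["tvec"],float).reshape(3)
def ray(C,uv,z):
    K,R,t=C;o=-R.T@t;d=R.T@np.linalg.inv(K)@np.array([uv[0],uv[1],1.]);return o+d*(z-o[2])/d[2]
def blobs(im,lo,hi,amin=8):
    m=cv2.inRange(cv2.cvtColor(im,cv2.COLOR_BGR2HSV),lo,hi)
    n,l,s,c=cv2.connectedComponentsWithStats(m)
    return [(s[i],c[i],cv2.minAreaRect(np.argwhere(l==i)[:,::-1].astype(np.float32))) for i in range(1,n) if s[i][4]>=amin]
E
python3 - <<'E'
from h import *
im=cv2.imread("pics/top.png");C=cam("top")
for nm,lo,hi,z in (("yel",(18,80,80),(35,255,255),.025),("grn",(45,80,40),(80,255,255),.04),("blu",(108,120,50),(125,255,255),.04),("red",(0,120,70),(8,255,255),.06)):
    for s,c,r in blobs(im,lo,hi,4):
        if 170<c[0]<340 and 130<c[1]<205: print(nm,s[4],c.round(1),ray(C,c,z).round(3),[np.round(x,1) for x in r])
cv2.imwrite("pics/crop1.png",cv2.resize(im[130:210,170:340],None,fx=4.5,fy=4.5,interpolation=2))
E
```

```text
yel 182 [252.4 157.6] [ 0.578 -0.095  0.025] [array([252.5, 157.7]), array([35.2,  5. ]), np.float64(2.9)]
yel 142 [251.4 185. ] [ 0.491 -0.09   0.025] [array([251.5, 185. ]), array([35.2,  3.9]), np.float64(3.0)]
grn 649 [296.7 171.3] [ 0.529 -0.231  0.04 ] [array([296.5, 172.3]), array([30. , 26.1]), np.float64(2.9)]
blu 544 [210.9 167.3] [0.547 0.036 0.04 ] [array([210. , 168.4]), array([28.1, 24.4]), np.float64(2.4)]
```

View pics/crop1.png

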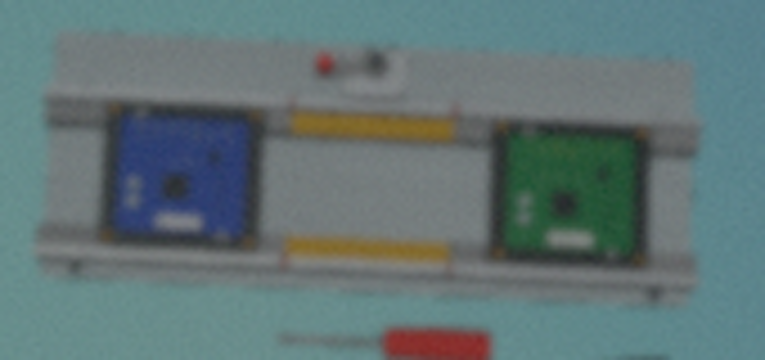

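The crop confirms it: a black carrier with a green board, on the right (-y) side. Red pin at crop (325,65), pivot at (375,65), so the latch is near angle 0. Next I move over the track for a close look.

```bash
python3 -m crank '{"translation":[[-33,-30,-5],[-33,-30,-5],[-33,-30,-5],[-33,-30,-5],[-33,-30,-5],[-33,-30,-5],[-33,-30,-5],[-33,-30,-5]],"roll":[0,0,0,0,0,0,0,0],"fingers":[0,0,0,0,0,0,0,0]}' 60
python3 -m crank '{"translation":[[-33,-30,-5],[-33,-30,-5],[-33,-30,-5],[-33,-30,-5],[-33,-30,-5],[-33,-30,-5],[-33,-30,-5],[-33,-30,-5]],"roll":[0,0,0,0,0,0,0,0],"fingers":[0,0,0,0,0,0,0,0]}'
python3 -m crank '{"translation":[[0,0,0],[0,0,0],[0,0,0]],"roll":[-0.13,-0.13,0],"fingers":[0,0,0]}'
python3 - <<'E'
from h import *
s=manip.get_state();C=cam("wrist");im=get_image("wrist");cv2.imwrite("pics/w1.png",im)
np.savez("pics/w1.npz",K=C[0],R=C[1],t=C[2]);print(s["position"],(-C[1].T@C[2]).round(3))
E
```

```text
clock: 0.9
position: [0.3604, 0.2269, 0.2713]
ee_rot: [-0.0, 0.168, 0.986, -0.0]
contact_force: [1.0, 0.2, 0.1]
width: 0.0003
gripper_force: 0.0
clock: 1.7
position: [0.53, -0.0871, 0.3111]
ee_rot: [-0.0, 0.168, 0.986, 0.0]
contact_force: [1.0, 0.2, 0.7]
width: -0.0004
gripper_force: 0.0
clock: 2.0
position: [0.5295, -0.0858, 0.3106]
ee_rot: [-0.001, 0.04, 0.999, 0.0]
contact_force: [0.5, -0.6, -0.2]
width: -0.0001
gripper_force: 0.0
[ 0.52953754 -0.08581415  0.31058518] [ 0.449 -0.08   0.455]
```

View pics/w1.png

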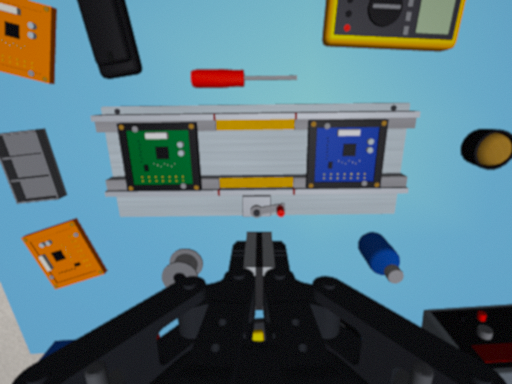

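The wrist view shows the track whole, with green at (162,155), blue at (347,153), yellow notch floors at (256,125) and (257,182), the red pin at (281,211) and the pivot at (257,211).

```bash
python3 - <<'E'
from h import *
im=cv2.imread("pics/w1.png");d=np.load("pics/w1.npz");C=d["K"],d["R"],d["t"]
P={}
for nm,lo,hi,z,a in (("yel",(15,120,100),(35,255,255),.025,200),("grn",(45,80,40),(80,255,255),.04,500),("blu",(108,120,50),(125,255,255),.04,800),("red",(0,150,90),(6,255,255),.068,8)):
    for s,c,r in blobs(im,lo,hi,a):
        if 90<c[0]<420 and 100<c[1]<220 :
            p=ray(C,r[0],z); P.setdefault(nm,[]).append(p)
            print(nm,s,c.round(1),p.round(4),[np.round(x,1) for x in r])
ys=sorted([p for p in P["yel"]],key=lambda p:p[0])
o=(ys[0]+ys[-1])/2; dx=ys[-1]-ys[0]; print("origin",o,"sep",np.linalg.norm(dx),"yaw x",np.arctan2(dx[1],dx[0]))
b=P["blu"][0]-P["grn"][0];yaw=np.arctan2(-b[0],b[1]);print("yaw y",yaw)
X=np.array([np.cos(yaw),np.sin(yaw)]);Y=np.array([-X[1],X[0]])
for k in P:
    for p in P[k]: print(k,(p[:2]-o[:2])@X,(p[:2]-o[:2])@Y)
E
```

```text
yel [216 120  79  10 748] [253.9 124.3] [ 0.4903 -0.0881  0.025 ] [array([255. , 124.5]), array([ 9., 78.]), np.float64(90.0)]
yel [219 177  74  11 804] [255.9 182. ] [ 0.5775 -0.0945  0.025 ] [array([255.5, 182. ]), array([10., 73.]), np.float64(90.0)]
grn [ 126  129   68   57 2994] [159.7 157.8] [ 0.524  -0.2303  0.04  ] [array([159.4, 156.8]), array([56.4, 65.7]), np.float64(88.3)]
blu [ 314  126   66   57 2966] [344.8 155.2] [0.541  0.0411 0.04  ] [array([346.5, 154. ]), array([56., 65.]), np.float64(90.0)]
red [277 209   7   7  36] [280.2 211.5] [ 0.6113 -0.061   0.068 ] [array([280.3, 211.2]), array([6.4, 5.7]), np.float64(45.0)]
origin [ 0.53388903 -0.09132535  0.025     ] sep 0.08743651791384562 yaw x -0.07291071821387424
yaw y -0.06270387589685929
yel -0.04371598170067018 0.0004462176276556697
yel 0.04371598170067018 -0.0004462176276556697
grn -0.0011910544040798637 -0.13928604771620096
blu -0.0011910544040798611 0.13261999443056488
red 0.07539944707572598 0.035128916351862716
```

```bash
python3 -m crank '{"translation":[[0,0,0],[-1,-45,0],[-1,-45,0],[-1,-45,20],[-1,-45,30],[-1,-47,15],[0,0,50],[0,0,50]],"roll":[-0.015,0,0,0,0,0,0,0],"fingers":[0,0,0,0,0,0,0,0]}'
python3 -m crank '{"translation":[[0,0,50],[0,0,15],[0,0,0],[0,0,0]],"roll":[0,0,0,0],"fingers":[0,0,0,0]}'
cat >> h.py <<'E'
O=np.array([.534,-.0913]);yaw=-.065;X=np.array([np.cos(yaw),np.sin(yaw)]);Y=np.array([-X[1],X[0]])
def tr(p): d=np.array(p)[:2]-O;return (np.array([d@X,d@Y,p[2]])*1000).round(1)
E
python3 - <<'E'
from h import *
s=manip.get_state();print(tr(s["position"]),s["ee_rot"],s["contact_force"])
C=cam("wrist");im=get_image("wrist");cv2.imwrite("pics/w2.png",im)
E
```

```text
clock: 2.85
position: [0.5211, -0.3107, 0.148]
ee_rot: [0.002, 0.033, 0.999, -0.001]
contact_force: [0.6, -0.1, -1.6]
width: -0.0003
gripper_force: 0.0
clock: 3.25
position: [0.5213, -0.3089, 0.0842]
ee_rot: [0.0, 0.031, 1.0, -0.0]
contact_force: [0.0, 0.4, 0.7]
width: 0.0001
gripper_force: 0.0
[   1.4 -217.9   84.2] [ 4.77488043e-04  3.13766910e-02  9.99507469e-01 -3.08554536e-04] [0.00863489 0.36077845 0.72187625]
```

View pics/w2.png

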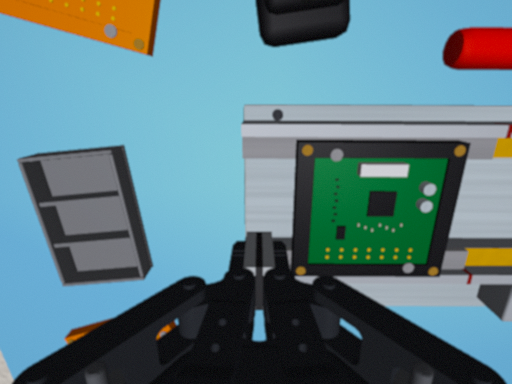

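The view shows the finger tip at (258,235) in line with the channel, and the carrier's rear edge at column ~295. There is clearance to go down.

```bash
python3 - <<'E'
from h import *
C=cam("wrist")
for u,z in (((303,145),.042),((297,275),.042),((467,144),.042),((440,274),.042)): print(tr(ray(C,u,z)))
E
python3 -m crank '{"translation":[[0,-5,15],[0,0,25],[0,0,18],[0,0,0]],"roll":[0,0,0,0],"fingers":[0,0,0,0]}'
```

```text
[ -47.3 -190.    42. ]
[  51.1 -189.4   42. ]
[-48.4 -84.1  42. ]
[ 49.7 -81.8  42. ]
clock: 3.7
position: [0.52, -0.3134, 0.0254]
ee_rot: [-0.0, 0.031, 1.0, 0.0]
contact_force: [-0.1, 0.3, -1.0]
width: 0.0003
gripper_force: 0.0
```

```bash
python3 -m crank '{"translation":[[0,5,0],[0,8,0],[0,10,0],[0,10,0],[0,10,0],[0,10,0],[0,10,0],[0,10,0]],"roll":[0,0,0,0,0,0,0,0],"fingers":[0,0,0,0,0,0,0,0]}'
python3 - <<'E'
from h import *
s=manip.get_state();print(tr(s["position"]),s["contact_force"].round(1))
C=cam("wrist");im=get_image("wrist");cv2.imwrite("pics/w3.png",im)
E
```

```text
clock: 4.5
position: [0.5248, -0.24, 0.0256]
ee_rot: [-0.0, 0.031, 1.0, 0.0]
contact_force: [-0.3, -2.6, 1.4]
width: -0.0001
gripper_force: 1.3
[   0.5 -149.    25.6] [-0.3 -2.6  1.4]
```

View pics/w3.png

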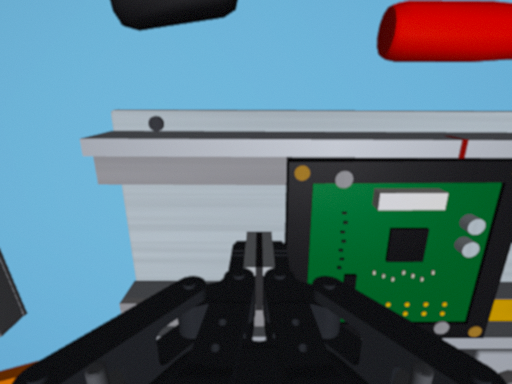

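The finger touches the rear rim at (287,245), the carrier is straight and the push force is 2.6 N. I keep pushing.

```bash
python3 - <<'E'
from h import *
C=cam("wrist")
for u in((287,160),(286,280)): print(tr(ray(C,u,.042)))
E
python3 -m crank '{"translation":[[0,10,0],[0,10,0],[0,10,0],[0,10,0],[0,10,0],[0,10,0],[0,5,0],[0,0,0]],"roll":[0,0,0,0,0,0,0,0],"fingers":[0,0,0,0,0,0,0,0]}'
```

```text
[ -52.8 -134.5   42. ]
[  10.3 -132.9   42. ]
clock: 5.35
position: [0.5285, -0.1746, 0.0253]
ee_rot: [-0.0, 0.031, 1.0, 0.001]
contact_force: [0.2, -0.1, -0.5]
width: -0.0002
gripper_force: 0.0
```

```bash
python3 -m crank '{"translation":[[0,4,0],[0,4,0],[0,3,0],[0,0,0]],"roll":[0,0,0,0],"fingers":[0,0,0,0]}'
python3 - <<'E'
from h import *
s=manip.get_state();print(tr(s["position"]),s["contact_force"].round(1))
C=cam("wrist");im=get_image("wrist");cv2.imwrite("pics/w4.png",im)
E
```

```text
clock: 5.75
position: [0.5295, -0.1646, 0.0255]
ee_rot: [-0.0, 0.031, 1.0, 0.0]
contact_force: [-0.2, -0.2, 0.3]
width: -0.0001
gripper_force: 0.0
[  0.3 -73.5  25.5] [-0.2 -0.2  0.3]
```

View pics/w4.png

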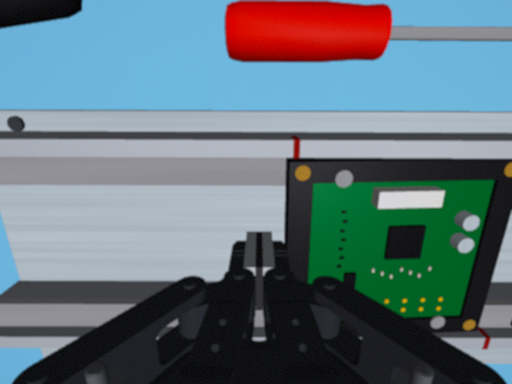

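The red mark is at (297,148) and the carrier's rear edge at 286, so it is still a few mm short.

```bash
for i in 1; do :; done; python3 -m crank '{"translation":[[0,2,0],[0,2,0],[0,0,0]],"roll":[0,0,0],"fingers":[0,0,0]}'
python3 -m crank '{"translation":[[0,1,0],[0,1,0],[0,0,0]],"roll":[0,0,0],"fingers":[0,0,0]}'
python3 - <<'E'
from h import *
s=manip.get_state();print(tr(s["position"]),s["contact_force"].round(1))
C=cam("wrist");im=get_image("wrist");cv2.imwrite("pics/w5.png",im)
a=get_image("side");cv2.imwrite("pics/s5.png",a)
E
```

```text
clock: 6.1
position: [0.5298, -0.1608, 0.0256]
ee_rot: [-0.0, 0.031, 1.0, 0.0]
contact_force: [-0.7, -0.7, 0.1]
width: 0.0001
gripper_force: 0.1
clock: 6.4
position: [0.5301, -0.1591, 0.0256]
ee_rot: [0.0, 0.031, 1.0, -0.0]
contact_force: [-0.2, -1.4, -0.3]
width: 0.0001
gripper_force: 0.5
[  0.5 -67.9  25.6] [-0.2 -1.4 -0.3]
```

View pics/w5.png

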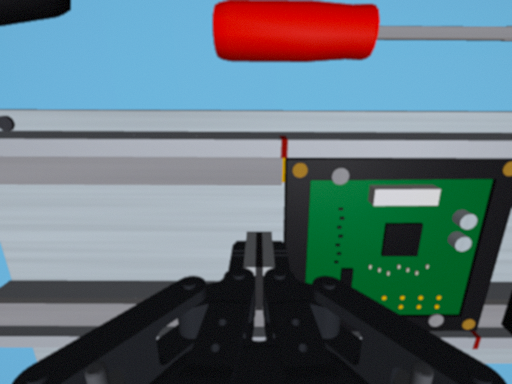

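Yellow floor now shows behind the tail at (284,172). I give it one more mm, back off, rise and check.

```bash
python3 -m crank '{"translation":[[0,1,0],[0,0,0]],"roll":[0,0],"fingers":[0,0]}'
python3 -m crank '{"translation":[[0,-6,0],[0,-8,0],[0,-5,-30],[0,0,-45],[0,0,-45],[0,20,-20],[0,0,0],[0,0,0]],"roll":[0,0,0,0,0,0,0,0],"fingers":[0,0,0,0,0,0,0,0]}'
python3 - <<'E'
from h import *
s=manip.get_state();print(tr(s["position"]),s["contact_force"].round(1))
C=cam("wrist");im=get_image("wrist");cv2.imwrite("pics/w6.png",im);np.savez("pics/w6.npz",K=C[0],R=C[1],t=C[2])
for s,c,r in blobs(im,(15,120,90),(35,255,255),15)+blobs(im,(0,150,90),(6,255,255),15):
    print(s,c.round(1),tr(ray(C,c,.033)))
E
```

```text
clock: 6.7
position: [0.5301, -0.1581, 0.0256]
ee_rot: [0.0, 0.031, 1.0, 0.0]
contact_force: [-0.0, -1.9, -0.4]
width: -0.0004
gripper_force: 0.6
clock: 7.5
position: [0.5298, -0.1573, 0.1655]
ee_rot: [0.0, 0.031, 1.0, -0.0]
contact_force: [-0.3, -0.1, 0.0]
width: -0.0003
gripper_force: 0.0
[ 1.000e-01 -6.620e+01  1.655e+02] [-0.3 -0.1  0. ]
[   0    0   20   65 1248] [ 9.5 30.9] [-130.9 -279.4   33. ]
[449   0  63  17 888] [482.6   6.8] [-150.4  119.7   33. ]
[269 127   4  14  45] [270.8 133.8] [-44.9 -55.   33. ]
[275 129   8   8  55] [278.6 132.7] [-46.  -47.7  33. ]
[381 129   8   8  52] [384.5 132.3] [-46.7  52.4  33. ]
[418 131   8   9  54] [421.4 134.8] [-44.6  87.7  33. ]
[268 210   4  15  56] [269.5 216.6] [ 40.3 -54.9  33. ]
[274 219   8   7  42] [277.4 221.8] [ 46.2 -46.6  33. ]
[370 218   7   7  41] [373.2 221. ] [44.8 53.5 33. ]
[402 222   8   6  40] [405.5 224.6] [48.8 87.8 33. ]
[499 222   8   7  42] [502.5 225.2] [ 49.1 189.6  33. ]
[   0  263   96   88 4604] [ 46.5 306.8] [ 155.2 -312.3   33. ]
[ 236   50   80   27 1960] [274.4  62.6] [-107.   -52.9   33. ]
[359 262  10   9  69] [363.5 266.1] [99.1 49.7 33. ]
```

View pics/w6.png

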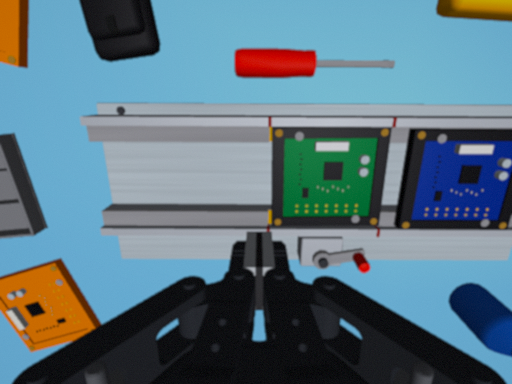

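The carrier sits between the red marks, with yellow strips behind its tail at (270,134) and (270,217), so it has dropped. The latch pin is at (363,266). Next, to the +x side of the pin.

```bash
python3 - <<'E'
from h import *
d=np.load("pics/w6.npz");C=d["K"],d["R"],d["t"]
print("pin top",tr(ray(C,(361,265),.068)),"pivot",tr(ray(C,(321,259),.05)),"bottle cap",tr(ray(cam("top"),(191,112),.1)))
E
python3 -m crank '{"translation":[[-26,23,0],[-26,23,0],[-26,23,0],[-27,25,0],[0,0,30],[0,0,20],[0,0,0],[0,0,0]],"roll":[0,0,0,0,0,0,0,0],"fingers":[0,0,0,0,0,0,0,0]}'
python3 - <<'E'
from h import *
s=manip.get_state();print(tr(s["position"]))
E
```

```text
pin top [75.2 32.4 68. ] pivot [79.9 -2.1 50. ] bottle cap [158.2 190.3 100. ]
clock: 8.35
position: [0.64, -0.0703, 0.1139]
ee_rot: [-0.002, 0.032, 0.999, 0.0]
contact_force: [-0.0, -1.3, 0.7]
width: 0.0001
gripper_force: 0.0
[104.4  27.8 113.9]
```

```bash
python3 -m crank '{"translation":[[0,0,30],[0,0,29],[0,0,0],[5,0,0],[6,0,0],[6,0,0],[6,0,0],[0,0,0]],"roll":[0,0,0,0,0,0,0,0],"fingers":[0,0,0,0,0,0,0,0]}'
python3 - <<'E'
from h import *
s=manip.get_state();print(tr(s["position"]),s["contact_force"].round(1))
C=cam("wrist");im=get_image("wrist");cv2.imwrite("pics/w7.png",im)
E
```

```text
clock: 9.15
position: [0.6179, -0.0687, 0.0579]
ee_rot: [0.001, 0.031, 1.0, -0.0]
contact_force: [1.7, -0.6, 0.9]
width: -0.0002
gripper_force: 0.6
[82.2 28.  57.9] [ 1.7 -0.6  0.9]
```

View pics/w7.png

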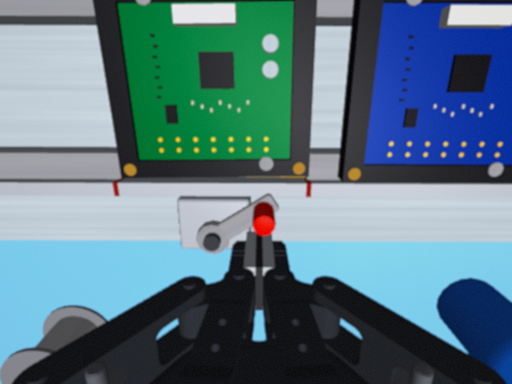

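The pin at (263,218) is against the finger and the latch is at about 30°. I keep pushing inwards.

```bash
python3 -m crank '{"translation":[[4,-2,0],[4,-2,0],[4,-2,0],[3,-1,0],[0,0,0]],"roll":[0,0,0,0,0],"fingers":[0,0,0,0,0]}'
python3 - <<'E'
from h import *
C=cam("wrist");im=get_image("wrist")
s=manip.get_state();print(tr(s["position"]),s["contact_force"].round(1))
for s,c,r in blobs(im,(0,150,90),(6,255,255),60): print(s,tr(ray(C,(c[0],s[1]+8),.068)))
E
```

```text
clock: 9.7
position: [0.6055, -0.0767, 0.0573]
ee_rot: [0.004, 0.031, 1.0, -0.002]
contact_force: [7.1, -4.6, -1.4]
width: -0.0004
gripper_force: 3.5
[70.4 19.2 57.3] [ 7.7 -5.2 -0.9]
[246 204  22  34 576] [45.3 18.2 68. ]
```

```bash
python3 -m crank '{"translation":[[-12,0,0],[0,16,0],[0,17,0],[16,0,0],[16,0,0],[0,0,0],[0,0,0]],"roll":[0,0,0,0,0,0,0],"fingers":[0,0,0,0,0,0,0]}'
cat > m.py <<'E'
from h import *
C=cam("wrist");im=get_image("wrist")
s=manip.get_state();print(tr(s["position"]),s["contact_force"].round(1))
K,R,t=C
for s,c,r in blobs(im,(0,150,90),(6,255,255),60): print(s,tr(ray(C,(c[0],s[1]+8),.068)))
E
python3 m.py
```

```text
clock: 10.45
position: [0.5843, -0.039, 0.0565]
ee_rot: [-0.0, 0.031, 1.0, 0.0]
contact_force: [0.4, -0.0, 0.6]
width: 0.0002
gripper_force: 0.0
[47.5 55.1 56.6] [ 0.3  0.1 -0.4]
[178 242  27  35 613] [42.9 20.5 68. ]
```

```bash
sed -i 's/s\[1\]+8/s[1]+s[3]-10/' m.py; python3 -m crank '{"translation":[[-3,-8,0],[0,-8,0],[0,-6,0],[0,-4,0],[0,-4,0],[0,0,0]],"roll":[0,0,0,0,0,0],"fingers":[0,0,0,0,0,0]}'
python3 m.py
```

```text
clock: 11.1
position: [0.5856, -0.0712, 0.0564]
ee_rot: [0.0, 0.032, 0.999, -0.0]
contact_force: [0.0, 1.8, -0.4]
width: -0.0003
gripper_force: 0.3
[50.6 23.5 56.6] [0.  0.7 1.1]
[97 30  6 18 61] [-52.2 -42.4  68. ]
[325  31   5  19  63] [-51.7  51.2  68. ]
[213 229  22  34 544] [48.   5.1 68. ]
```

```bash
python3 -m crank '{"translation":[[0,-2,0],[0,-1,0],[0,0,0]],"roll":[0,0,0],"fingers":[0,0,0]}'; python3 m.py
python3 -m crank '{"translation":[[0,-1,0],[0,-1,0],[0,0,0]],"roll":[0,0,0],"fingers":[0,0,0]}'; python3 m.py
```

```text
clock: 11.45
position: [0.5856, -0.0734, 0.0566]
ee_rot: [0.0, 0.031, 1.0, -0.0]
contact_force: [-0.7, 1.0, -0.3]
width: 0.0001
gripper_force: 0.6
[50.3 21.2 56.7] [-0.5  0.5  0.1]
[213 229  23  34 548] [48.2  2.9 68. ]
clock: 11.8
position: [0.5853, -0.0755, 0.0566]
ee_rot: [0.0, 0.031, 1.0, -0.0]
contact_force: [-0.6, 0.4, 1.1]
width: -0.0001
gripper_force: 0.8
[50.2 19.1 56.6] [-1.1  1.5  0.4]
[213 229  23  34 553] [48.  1. 68.]
```

```bash
python3 -m crank '{"translation":[[0,-1,0],[0,-1,0],[0,0,0]],"roll":[0,0,0],"fingers":[0,0,0]}'; python3 m.py
python3 -m crank '{"translation":[[0,-1,0],[0,0,0]],"roll":[0,0],"fingers":[0,0]}'; python3 m.py
```

```text
clock: 12.15
position: [0.5851, -0.0761, 0.0565]
ee_rot: [-0.0, 0.032, 0.999, 0.001]
contact_force: [-0.4, 6.6, 1.0]
width: -0.0
gripper_force: 2.9
[50.  18.5 56.6] [-0.3  5.4  0.2]
[107  31   6  18  62] [-52.  -43.4  68. ]
[214 229  23  34 522] [47.9  0.7 68. ]
clock: 12.4
position: [0.5851, -0.0763, 0.0565]
ee_rot: [-0.0, 0.032, 0.999, 0.002]
contact_force: [-0.4, 7.2, 0.2]
width: -0.0
gripper_force: 3.8
[50.  18.3 56.5] [-0.8  6.9  1.2]
[107  31   6  18  62] [-52.1 -43.5  68. ]
[214 229  23  34 520] [47.8  0.6 68. ]
```

The latch is on its stop: the force jumped and the pin stopped at y≈0. I back off, rise and check.

```bash
python3 -m crank '{"translation":[[0,4,0],[0,6,0],[0,0,-40],[0,0,-50],[0,0,-50],[0,0,-50],[0,-20,-40],[0,0,0]],"roll":[0,0,0,0,0,0,0,0],"fingers":[0,0,0,0,0,0,0,0]}'
python3 -m crank '{"translation":[[0,0,0],[0,0,0],[0,0,0]],"roll":[0,0,0],"fingers":[0,0,0]}'
python3 - <<'E'
from h import *
C=cam("wrist");im=get_image("wrist");cv2.imwrite("pics/w9.png",im)
s=manip.get_state();print(tr(s["position"]),s["contact_force"].round(1))
for nm,lo,hi,z,a in (("yel",(15,120,90),(35,255,255),.037,6),("grn",(45,80,40),(80,255,255),.035,500),("blu",(108,120,50),(125,255,255),.04,800),("red",(0,150,90),(6,255,255),.068,10)):
    for s,c,r in blobs(im,lo,hi,a):
        p=tr(ray(C,r[0],z))
        if abs(p[0])<95 and abs(p[1])<240: print(nm,s,p)
E
```

```text
clock: 13.25
position: [0.588, -0.0915, 0.2939]
ee_rot: [0.007, 0.032, 0.999, -0.003]
contact_force: [-0.5, 0.3, 0.2]
width: 0.0
gripper_force: 0.0
clock: 13.55
position: [0.5837, -0.0879, 0.2845]
ee_rot: [-0.002, 0.031, 1.0, 0.0]
contact_force: [-0.3, 0.7, -0.4]
width: -0.0001
gripper_force: 0.0
[ 49.5   6.6 284.6] [-0.  -1.  -0.4]
yel [213  79   6   7  33] [-46.6 -48.6  37. ]
yel [291  79   6   6  28] [-47.6  49.9  37. ]
yel [316  81   7   6  32] [-45.3  83.1  37. ]
yel [395  81   6   6  30] [-45.7 183.1  37. ]
yel [214 145   2  12  23] [ 41.1 -53.7  37. ]
yel [217 150   6   6  28] [ 43.9 -47.6  37. ]
yel [269 150  25   7  70] [44.3 37.2 37. ]
yel [312 152   6   5  25] [45.5 83.1 37. ]
yel [385 152   5   6  25] [ 45.8 182.6  37. ]
grn [ 220   86   70   64 3803] [-2.8  0.9 35. ]
blu [ 318   87   75   65 3731] [ -2.3 132.6  40. ]
red [250 155   8  10  62] [46.8  0.  68. ]
```

```bash
python3 -c "
from rig import manip;print(manip.sign_off())"
```

```text
the job is handed in; nothing more can be done
None
```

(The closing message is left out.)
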